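# Shift the feed gearbox lever through its gate to the green slot

### The arm

A 7-joint arm with a two-finger parallel gripper is mounted at the origin on the work surface. World frame = base frame: x ahead of the robot, y to its left, z up, the work surface at z = 0. Lengths are in m, angles in rad, forces in N, time in s.
With the tool pointing down it reaches from about 0.4 to 0.875 m from the base axis. Payload 19.3 kg.
Tool frame: the origin (TCP) lies midway between the tips of the shut fingers; the grasp point (between the pads) lies 19 mm behind it; x points along the fingers, y is the direction in which the jaws open and shut, and the axes are right-handed (so a half turn about x gives the same grasp; the last joint's range is limited). The gripper opens to 85 mm and grips with 20 to 120 N. Pads are 22 mm wide; open, the fingers measure 114 mm over their backs; the gripper's body (76 mm by 85 mm) begins 54 mm behind the grasp point. The pads swing forward as they close: fully open they stand 13 mm farther back than shut.
Start: joints at [-1.405, 0.521, -0.036, 1.599, 0.021, 1.021, -0.113], TCP at [0.146, 0.608, 0.231] pointing down, gripper open.
Joint ranges: [-2.91, 2.91], [-0.3, 2.13], [-1.5, 1.42], [0.17, 2.43], [-1.26, 4.41], [0.16, 1.93], [-2.52, 2.52]. Speed limits (rad/s): [1.89, 1.89, 2.39, 2.39, 3.01, 3.01, 3.01].

### API

Orientations are given as [roll, pitch, yaw] about the fixed x, y, z axes, in that order (R = Rz(yaw) Ry(pitch) Rx(roll)).
In Python, from workcell import telemetry, vision, workorder gives the robot as it stands. The module is installed in compiled form; this text tells all that it offers.
- The arm moves only by the tool play_rows, never from a script. Its argument "deltas" is a list of rows, each a list of 7 numbers: the shift along the world's x, y, z in mm, then the turn, a rotation vector about the world's x, y, z in degrees, then the finger opening in mm, from 0 to 85.4. In form: [[x, y, z, wx, wy, wz, jaw], ...]. A call has 1 to 8 rows; each row shifts and turns the commanded pose from where the row before left it; what a row does not reach is not made up. A row lasts 1/8 s, in which the tool goes at most 62.5 mm and 10.7 degrees, less where a joint would pass 70% of its speed; a pose out of reach is approached as far as the arm can. A call with a gripper value outside its range is refused whole. The fingers move at their own pace and stop on an object; "grip_force" is the grip in N (left out, the last holds). Time passes only in rows, so rows that do not move let the fingers close. It gives the time, the measured TCP pose, the force and the opening at its end, in the units of the state.
- telemetry.observe(): the state, without advancing time (a new reading comes with each control period).
- vision.grab_frame(name): name is "scene" or "top" or "wrist"; returns the picture (480x640x3 uint8, red, green, blue); there is no depth.
- vision.camera_info(name): a dict with "mtx" (3x3 intrinsics, pixels), "k1" (the pictures are not rectified: a ray, as slopes to the right and down, at radius r is drawn at 1 + k1 r^2 times it, then the intrinsics apply), "rvec" (rotation vector, rad) and "tvec" (3), from world to camera coordinates, as OpenCV has them. Camera axes: x right, y down, z forward; pixel columns grow to the right and rows downward; lengths in m; the calibration is good to about 2 mm. A picture is of the moment at which its call begins: read the wrist's pose just before it. camera_info takes no time and is no camera call; for the wrist camera it gives the pose at the moment of the call.
- workorder.job_done(): hands the job in, once; it reports no verdict.
The state is a dict: "clock": time; "qpos": joint angles; "qd": joint speeds; "joint_efforts": joint torques, N m; "position": TCP position; "tool_rot": TCP orientation; "force": force on the tool from outside, world axes, zero at the start; "moment": the same for the moment, N m; "grip_width": finger opening in m.
Only numpy, scipy, OpenCV 4.12 (cv2) and the standard library are available. Lean on these libraries where they do the work, as an engineer would, in place of code of your own. Each camera call takes 0.05 s, during which the arm holds its last target. There are 200 camera calls.

### The job

Push the gearbox lever out of its park slot, along the cross channel and fully home into the corner slot marked by the green tag, without putting it into any other colour's slot on the way. Only push it, with a fingertip or the outside of the fingers: never take the knob between the fingers and do not force it. Leave the loose things on the bench and on the gearbox alone, and finish with the robot clear of everything.

Things in the scene. Friction and masses are not known exactly. Their poses are not given: they have to be found in the camera images.
- gearbox: green feed gearbox bolted to the bench, housing 250 (x) by 300 (y) by 120 high (base flange 270 x 320, reaching y -120 to +200 from the origin), grey motor on its +y end to y +300, output stub on its -y end to y -155. Origin on the bench straight below the gate centre. z up; x runs along the slots, roughly away from the robot; y along the cross channel
- gate_center (a point): centre of the aluminium gate plate (184 x 156, 8 thick), on its upper face 128 above the bench; axes as the gearbox. Cut-out: a cross channel along y; at both its ends a slot goes toward +x and one toward -x (four corner slots); from its middle one park slot goes toward -x only, where the lever starts. Toward +x the middle is solid and stops the lever in the channel
- lever_pivot (a point): point the lever tilts about, inside the housing 30 above the bench below the gate centre. About 2 to 5 N at the knob moves the lever; it stays where it is left. Gate walls and slot ends stop it, yielding a few mm when pushed hard
- lever_knob (a point): centre of the black ball knob (36 diameter) on the 12 diameter steel lever, 165 from the pivot. Heights above bench: 195 upright, about 182 in a corner slot. In the gearbox frame: park slot home x -44, y 0; channel x 0 (some 5 of play), its ends y +47 and -47; corner slots fully home x +44 or -44 with y +47 or -47
- gear_shift (a joint): tilt of the lever along the slots, rad: 0 in the cross channel, +0.27 fully home toward gearbox +x, -0.27 fully home toward -x
- cross_shift (a joint): tilt of the lever along the cross channel, rad: 0 in the middle, +0.30 at the gearbox's +y end, -0.30 at its -y end
- green_tag: green disc, 26 across, 4 thick, fixed on the gate plate 128 above the bench, straight beyond the closed end of one corner slot, which it marks: 72 from the gate centre along gearbox x (+ or -) and 47 along gearbox y (+ or -). Which tag marks which slot varies. Origin: centre of its underside
- red_tag: red disc, 26 across, 4 thick, fixed on the gate plate 128 above the bench, straight beyond the closed end of one corner slot, which it marks: 72 from the gate centre along gearbox x (+ or -) and 47 along gearbox y (+ or -). Which tag marks which slot varies. Origin: centre of its underside
- blue_tag: blue disc, 26 across, 4 thick, fixed on the gate plate 128 above the bench, straight beyond the closed end of one corner slot, which it marks: 72 from the gate centre along gearbox x (+ or -) and 47 along gearbox y (+ or -). Which tag marks which slot varies. Origin: centre of its underside
- yellow_tag: yellow disc, 26 across, 4 thick, fixed on the gate plate 128 above the bench, straight beyond the closed end of one corner slot, which it marks: 72 from the gate centre along gearbox x (+ or -) and 47 along gearbox y (+ or -). Which tag marks which slot varies. Origin: centre of its underside
- spare_gear: loose steel gear wheel, 60 across, 20 high, lying on the housing top on the gearbox's +y side; leave alone; origin at its underside
- glue_bottle: loose yellow glue bottle with red cap, 56 across, 150 high; leave alone; origin at its underside
- varnish_tin: loose blue-banded tin, 72 across, 85 high; leave alone; origin at its underside
- tape_roll: loose orange tape roll, 90 across, 24 high; leave alone; origin at its underside
- oak_offcut: loose pale wood offcut, 90 x 45 x 30; leave alone; origin at its underside
- wrench: loose steel spanner lying on the bench; leave alone; origin at its underside centre
- screw_pot: loose red plastic pot, 64 across, 60 high; leave alone; origin at its underside

How it is judged:
On the way, in this order (a step that is already met when the one before it is completed fails the run):
1. the lever is pushed out of the park slot into the cross channel (value of joint gear_shift between -0.06 and 0.06 rad).
2. the lever is fully home in the green slot (horizontal distance between lever_knob and green_tag below 0.034 m), for 0.2 s.
At the end, for the whole second after the job is handed in: The lever rests, released, in the green tag's slot within about 6 mm (at the knob) of fully home: the knob centre is less than 34 mm horizontally from the green tag (28 mm at the very end of the slot) (horizontal distance between lever_knob and green_tag below 0.034 m and velocity of joint gear_shift between -0.05 and 0.05 rad/s and velocity of joint cross_shift between -0.05 and 0.05 rad/s); the robot touches nothing.
It fails at once if the lever is put into another colour's slot (more than about two thirds of the way in) (horizontal distance between lever_knob and red_tag below 0.042 m or horizontal distance between lever_knob and blue_tag below 0.042 m or horizontal distance between lever_knob and yellow_tag below 0.042 m).
It fails at once if the knob is taken between the fingers (the grasp point comes within 12 mm sideways of the knob's centre, at its height) (horizontal distance between the grasp point and lever_knob below 0.012 m and distance between the grasp point and lever_knob below 0.042 m).
It fails at once if the lever is squeezed or forced (more than 60 N from the fingers) (contact force between the fingers and gear_shift above 60 N).
It fails at once if a loose bystander is moved more than 20 mm or lifted (distance of any of spare_gear, glue_bottle, varnish_tin, tape_roll, oak_offcut, wrench, screw_pot from where it was at the start of the episode above 0.02 m).
It also fails if it takes over 45 s, if anything falls off the work surface, if the arm or the gripper's body presses on something with over 40 N, if the wrist force passes 120 N, or if a joint passes its speed limit or range.

## Working session

There is one attempt and no reset: what is moved stays moved. The work goes in short steps, Python scripts to look and compute and a tool call to move; the robot and the scene stay as the last step left them, time stands still between calls to the robot, and variables do not carry over. Pictures are saved under pics/ and viewed, about 8 in all and at most 12, crops included, and the job is handed in when it is done.

Besides the shell and the picture viewer there is one more tool, called as name([rows], argument=value, ...), one row to a line, values as JSON. play_rows: Moves the arm, as the interface text tells. Its arguments: {"type":"object","properties":{"deltas":{"type":"array","items":{"type":"array","items":{"type":"number"}}},"grip_force":{"type":"number"}},"required":["deltas"]}

```bash
mkdir -p pics; cat > h.py <<'E'
import numpy as np, cv2
from workcell import telemetry, vision, workorder
def ray(ci,uv):
    K=np.array(ci["mtx"],float);k=ci["k1"];R=cv2.Rodrigues(np.array(ci["rvec"],float))[0];t=np.array(ci["tvec"],float).ravel()
    p=cv2.undistortPoints(np.array([[uv]],float),K,np.array([k,0,0,0,0.]))[0,0]
    return -R.T@t, R.T@np.array([p[0],p[1],1])
def onz(ci,uv,z):
    o,d=ray(ci,uv); return o+d*(z-o[2])/d[2]
def proj(ci,P):
    return cv2.projectPoints(np.array(P,float).reshape(-1,1,3),np.array(ci["rvec"],float),np.array(ci["tvec"],float),np.array(ci["mtx"],float),np.array([ci["k1"],0,0,0,0.]))[0].reshape(-1,2)
E
python3 - <<'E'
from h import *
for n in("top","scene"):
    im=vision.grab_frame(n); cv2.imwrite(f"pics/{n}0.png",im[:,:,::-1]); ci=vision.camera_info(n); print(n,ci, ray(ci,(320,240)))
s=telemetry.observe();print(s)
E
```

```text
top {'mtx': array([[462.23819069,   0.        , 317.80016718],
       [  0.        , 462.23819069, 240.13049944],
       [  0.        ,   0.        ,   1.        ]]), 'k1': 0.009838521810974533, 'rvec': array([ 2.12876666, -2.13963265,  0.15573399]), 'tvec': array([0.03578825, 0.52186565, 1.13503247])} (array([0.33778768, 0.01999418, 1.20308893]), array([ 0.15688954,  0.00640681, -0.98760688]))
scene {'mtx': array([[577.685864  ,   0.        , 334.71589911],
       [  0.        , 577.685864  , 239.34374138],
       [  0.        ,   0.        ,   1.        ]]), 'k1': -0.18685658711873188, 'rvec': array([ 0.84126596,  2.62981399, -0.9703169 ]), 'tvec': array([ 0.4136206 , -0.1208031 ,  1.88448144])} (array([1.10595379, 0.82873389, 1.35167009]), array([-0.35886279, -0.54177904, -0.76048888]))
{'clock': 0.1, 'qpos': array([-1.40518143,  0.52194599, -0.03628642,  1.59993219,  0.02120241,
        1.0210966 , -0.11281337]), 'qd': array([ 1.39727831e-03, -5.27521848e-05, -4.89357359e-04, -1.71867941e-03,
       -1.57139555e-03, -7.55210549e-05, -9.55745495e-05]), 'joint_efforts': array([ 1.95691398e-03, -9.28491998e+01,  1.98307492e+00, -3.70537770e+01,
        1.80227106e-02,  5.36450360e-03, -3.13028272e-05]), 'position': array([0.1460102 , 0.607406  , 0.23079573]), 'tool_rot': array([-1.47883099,  1.56979901, -1.71470488]), 'force': array([-0.39437693, -0.59811788,  0.10084382]), 'moment': array([-1.10763286e-02, -5.23543877e-05,  2.33413987e-02]), 'grip_width': 0.08538708209683563}
```

View pics/top0.png

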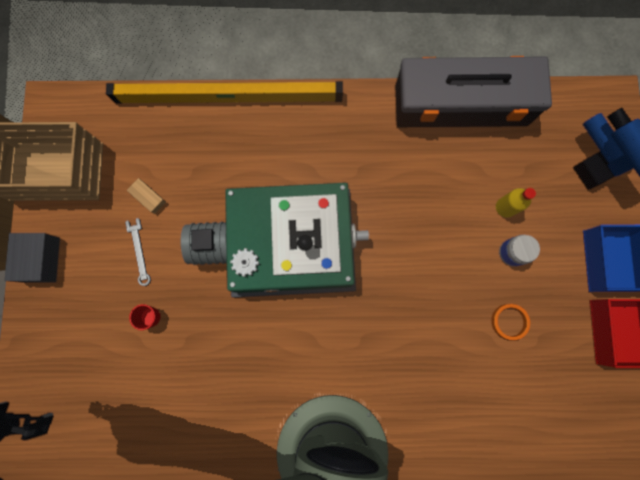

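View pics/scene0.png

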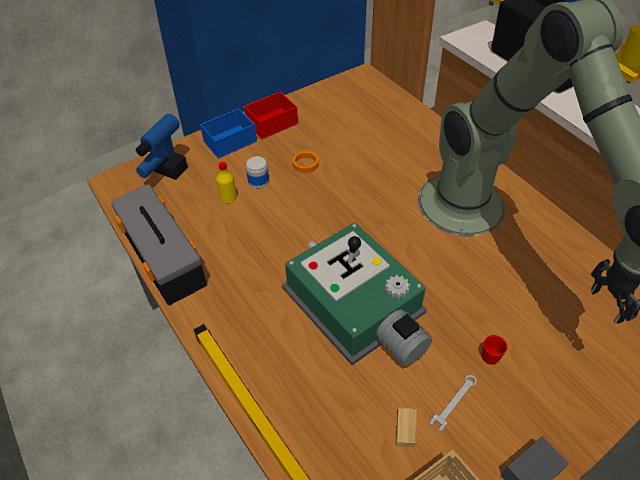

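The top view (up is about +x, left about +y) shows the tags green at (284,205), red (323,203), yellow (287,266), blue (327,263), and the knob at about (305,242) in the park slot. Green marks the +x/+y slot. Next I'll measure.

```bash
cat > m.py <<'E'
from h import *
def tags(n,path,boxes):
    im=cv2.imread(path); hsv=cv2.cvtColor(im,cv2.COLOR_BGR2HSV); ci=vision.camera_info(n); out={}
    rng={'green':(50,85),'red':(170,10),'blue':(100,125),'yellow':(22,35)}
    for c,(u,v) in boxes.items():
        a,b=rng[c]; H=hsv[:,:,0].astype(int); m=((H>=a)&(H<=b)) if a<b else ((H>=a)|(H<=b))
        m=m&(hsv[:,:,1]>110)&(hsv[:,:,2]>(130 if c!='blue' else 90))
        w=np.zeros_like(m); w[v-10:v+11,u-10:u+11]=1; ys,xs=np.nonzero(m&w)
        out[c]=onz(ci,(xs.mean(),ys.mean()),.132); print(n,c,len(xs),(round(xs.mean(),1),round(ys.mean(),1)),out[c].round(4))
    return out
def fit(T):
    L={'green':(72,47),'red':(72,-47),'yellow':(-72,47),'blue':(-72,-47)}
    A=np.array([L[c] for c in T])/1e3; B=np.array([T[c][:2] for c in T])
    a=A-A.mean(0); b=B-B.mean(0); yaw=np.arctan2((a[:,0]*b[:,1]-a[:,1]*b[:,0]).sum(),(a*b).sum())
    R=np.array([[np.cos(yaw),-np.sin(yaw)],[np.sin(yaw),np.cos(yaw)]]); c=B.mean(0)-R@A.mean(0)
    print("yaw",np.degrees(yaw),"c",c.round(4),"res mm",((B-(A@R.T+c))*1e3).round(1).tolist()); return yaw,c,R
E
python3 - <<'E'
from m import *
y1,c1,R1=fit(tags("top","pics/top0.png",dict(green=(284,205),red=(323,203),yellow=(287,266),blue=(327,263))))
fit(tags("scene","pics/scene0.png",dict(green=(335,288),red=(313,266),yellow=(377,262))))
for l in [(-44,0),(0,0),(0,47),(44,47)]: print(l,(R1@np.array(l)/1e3+c1).round(4))
# knob via dark blobs
for n,(u,v) in dict(top=(305,242),scene=(354,244)).items():
    im=cv2.imread(f"pics/{n}0.png"); print(n,proj(vision.camera_info(n),[*(R1@np.array([-.044,0])+c1),.188]))
    cv2.imwrite(f"pics/{n}c.png",cv2.resize(im[v-60:v+60,u-60:u+60],None,fx=4,fy=4,interpolation=2)) 
a=np.hstack([cv2.imread("pics/topc.png"),cv2.imread("pics/scenec.png")]);cv2.imwrite("pics/crop.png",cv2.resize(a,(800,400)))
E
```

```text
top green 59 (np.float64(283.8), np.float64(204.8)) [0.5932 0.1125 0.132 ]
top red 77 (np.float64(323.1), np.float64(202.6)) [0.5978 0.0192 0.132 ]
top yellow 79 (np.float64(286.1), np.float64(264.8)) [0.45   0.1062 0.132 ]
top blue 70 (np.float64(326.1), np.float64(263.0)) [0.4538 0.0131 0.132 ]
yaw 2.495128074315742 c [0.5237 0.0628] res mm [[-0.4, -0.4], [0.1, 0.3], [0.3, -0.4], [-0.1, 0.4]]
scene green 48 (np.float64(334.2), np.float64(287.2)) [0.5918 0.1139 0.132 ]
scene red 54 (np.float64(312.8), np.float64(265.1)) [0.5963 0.0213 0.132 ]
scene yellow 62 (np.float64(376.2), np.float64(260.7)) [0.4486 0.1079 0.132 ]
yaw 2.6356797867603805 c [0.5223 0.0643] res mm [[-0.3, -0.6], [-0.1, 0.6], [0.4, -0.0]]
(-44, 0) [0.4798 0.0608]
(0, 0) [0.5237 0.0628]
(0, 47) [0.5217 0.1097]
(44, 47) [0.5656 0.1116]
top [[304.59250559 248.68153784]]
scene [[357.1278926  241.49236637]]
```

View pics/crop.png

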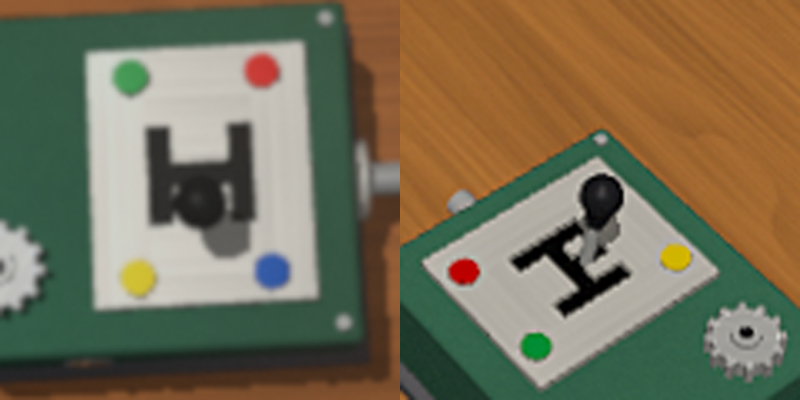

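```bash
python3 - <<'E'
from m import *
yaw,c=np.radians(2.53),np.array([.5231,.0634]);R=np.array([[np.cos(yaw),-np.sin(yaw)],[np.sin(yaw),np.cos(yaw)]])
P=[]
for n,uv in dict(top=(305,242),scene=(354,244)).items():
    im=cv2.imread(f"pics/{n}0.png"); g=im.max(2); m=(g<60).astype(np.uint8)
    # dark ball: erode to detach from slot
    k=cv2.morphologyEx(m,cv2.MORPH_OPEN,cv2.getStructuringElement(cv2.MORPH_ELLIPSE,(9,9)))
    _,lab,st,ce=cv2.connectedComponentsWithStats(k)
    for i in range(1,len(st)):
        if np.hypot(*(ce[i]-uv))<15: print(n,st[i],ce[i]); P.append((n,ce[i]))
(o1,d1),(o2,d2)=[ray(vision.camera_info(n),u) for n,u in P[:2]]
s=np.linalg.lstsq(np.c_[d1,-d2],o2-o1,rcond=None)[0]
a,b=o1+s[0]*d1,o2+s[1]*d2; print(a,b,"gap",np.linalg.norm(a-b)); p=(a+b)/2
print("gearbox frame",R.T@(p[:2]-c),p[2])
E
```

```text
top [298 232  14  18 204] [304.62745098 240.65686275]Traceback (most recent call last):
  File "<stdin>", line 11, in <module>
ValueError: not enough values to unpack (expected 2, got 1)
```

```bash
python3 - <<'E'
from m import *
yaw,c=np.radians(2.53),np.array([.5231,.0634]);R=np.array([[np.cos(yaw),-np.sin(yaw)],[np.sin(yaw),np.cos(yaw)]])
(o1,d1),(o2,d2)=[ray(vision.camera_info(n),u) for n,u in (("top",(304.9,242.2)),("scene",(354.3,242)))]
s=np.linalg.lstsq(np.c_[d1,-d2],o2-o1,rcond=None)[0]
a,b=o1+s[0]*d1,o2+s[1]*d2; print(a,b,"gap",np.linalg.norm(a-b)); p=(a+b)/2
print("gearbox frame",R.T@(p[:2]-c),p[2])
for n in("top","scene"):
  for gx in (-.044,-.035,-.03): 
    P=[*(R@np.array([gx,0])+c),.03+np.sqrt(.165**2-gx**2)]; print(n,gx,P[2],proj(vision.camera_info(n),P))
s=telemetry.observe(); print(cv2.Rodrigues(vision.camera_info("wrist")["rvec"])[0].round(2), s["position"])
E
```

```text
[0.49319114 0.05988405 0.19515738] [0.4905545  0.06246128 0.19485286] gap 0.0036995590087119416
gearbox frame [-0.03129506 -0.00084672] 0.1950051165795832
top -0.044 0.18902515524281058 [[304.29790351 248.89245975]]
top -0.035 0.191245154965971 [[304.07935541 244.73187471]]
top -0.03 0.19224980739587952 [[303.96207851 242.43337951]]
scene -0.044 0.18902515524281058 [[357.46445123 241.2828706 ]]
scene -0.035 0.191245154965971 [[354.85794429 242.33696468]]
scene -0.03 0.19224980739587952 [[353.39936753 242.98196432]]
[[ 0.23  0.97 -0.  ]
 [ 0.94 -0.22  0.26]
 [ 0.25 -0.06 -0.97]] [0.1460102  0.607406   0.23079573]
```

Knob is at about gearbox (-31, 0), world (0.492, 0.061, 0.192), and the height and the two views agree. Approach first, high up, with the fingers shut.

play_rows([
  [15, -15, 10, 0, 0, 2, 60],
  [35, -35, 10, 0, 0, 2, 40],
  [40, -40, 10, 0, 0, 2, 20],
  [40, -40, 10, 0, 0, 2, 0],
  [40, -40, 10, 0, 0, 2, 0],
  [40, -40, 0, 0, 0, 2, 0],
  [30, -40, 0, 0, 0, 2, 0],
  [15, -30, 0, 0, 0, 2, 0],
], grip_force=20)

```text
clock: 1.1
position: [0.4024, 0.3255, 0.2811]
tool_rot: [-1.644, 1.57, -1.601]
force: [0.2, 0.2, 0.5]
grip_width: -0.0004
```

play_rows([
  [10, -45, 0, 0, 0, 0, 0],
  [10, -50, 0, 0, 0, 0, 0],
  [10, -50, 0, 0, 0, 0, 0],
  [5, -50, 0, 0, 0, 0, 0],
  [2, -40, 0, 0, 0, 0, 0],
  [0, -20, 0, 0, 0, 0, 0],
  [0, -10, 0, 0, 0, 0, 0],
  [0, 0, 0, 0, 0, 0, 0],
])

```text
clock: 2.1
position: [0.438, 0.0628, 0.2813]
tool_rot: [2.911, 1.571, 2.954]
force: [-0.4, -0.2, 0.1]
grip_width: 0.0003
```

play_rows([
  [-3, -3, -25, 0, 0, 0, 0],
  [0, 0, -30, 0, 0, 0, 0],
  [0, 0, -30, 0, 0, 0, 0],
  [0, 0, -20, 0, 0, 0, 0],
  [0, 0, -8, 0, 0, 0, 0],
  [0, 0, 0, 0, 0, 0, 0],
])

```text
clock: 2.85
position: [0.435, 0.0602, 0.1682]
tool_rot: [-3.078, 1.57, -3.034]
force: [0.9, 0.6, -0.2]
grip_width: -0.0002
```

```bash
cat > look.py <<'E'
import sys
from m import *
t=sys.argv[1]; s=telemetry.observe(); print(s["clock"],s["position"].round(4),s["force"].round(1))
o=[]
for n,(u,v) in dict(top=(305,232),scene=(345,260)).items():
    im=vision.grab_frame(n)[:,:,::-1]; o.append(cv2.resize(im[v-60:v+60,u-60:u+60],(400,400),interpolation=2))
cv2.imwrite(f"pics/{t}.png",np.hstack(o))
E
python3 look.py a1
```

```text
2.85 [0.435  0.0602 0.1682] [ 0.9  0.6 -0.2]
```

View pics/a1.png

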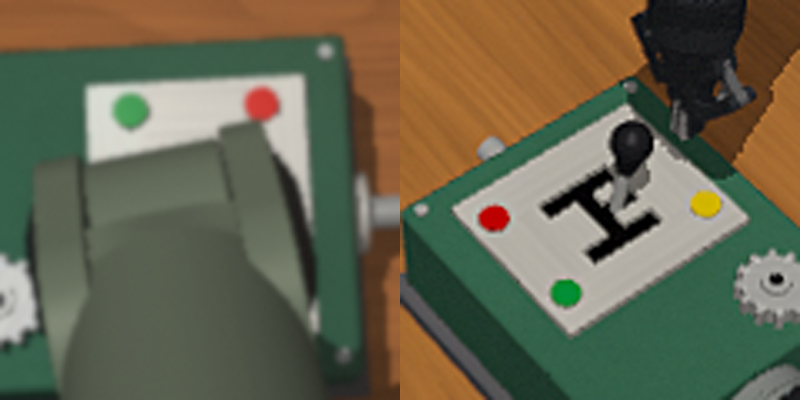

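Fingers are about 20 mm on the robot side of the knob, at scene crop (685,130), with the knob at (630,145). The linkages bulge sideways in y, so I'll turn the tool 90° later for the y push. First the +x push.

play_rows([
  [10, 0.4, 0, 0, 0, 0, 0],
  [10, 0.4, 0, 0, 0, 0, 0],
  [8, 0.4, 0, 0, 0, 0, 0],
  [6, 0.3, 0, 0, 0, 0, 0],
  [6, 0.3, 0, 0, 0, 0, 0],
  [0, 0, 0, 0, 0, 0, 0],
])

```text
clock: 3.7
position: [0.4752, 0.0614, 0.1682]
tool_rot: [-2.323, 1.571, -2.279]
force: [-0.2, -0.7, -0.0]
grip_width: 0.0003
```

play_rows([
  [5, 0.2, 0, 0, 0, 0, 0],
  [5, 0.2, 0, 0, 0, 0, 0],
  [4, 0.2, 0, 0, 0, 0, 0],
  [0, 0, 0, 0, 0, 0, 0],
])

```text
clock: 4.2
position: [0.4893, 0.0621, 0.1682]
tool_rot: [-0.171, 1.571, -0.128]
force: [-1.4, -1.1, 1.3]
grip_width: 0.0001
```

```bash
python3 look.py a2
```

```text
4.2 [0.4893 0.0621 0.1682] [-1.4 -1.1  1.3]
```

View pics/a2.png

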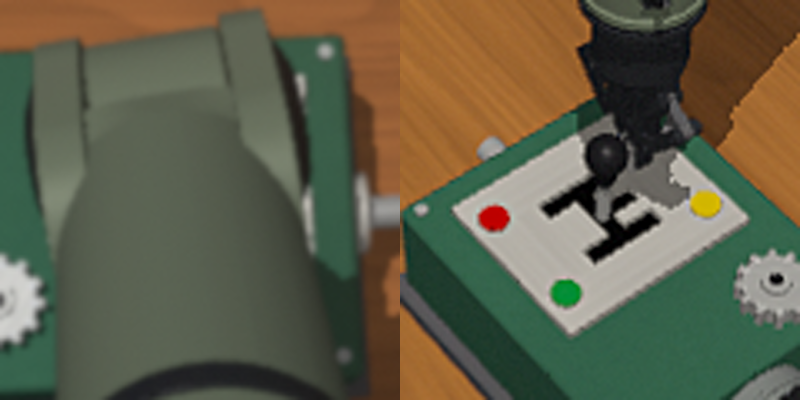

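play_rows([
  [3, 0.1, 0, 0, 0, 0, 0],
  [2, 0.1, 0, 0, 0, 0, 0],
  [1, 0, 0, 0, 0, 0, 0],
  [0, 0, 0, 0, 0, 0, 0],
])

```text
clock: 4.8
position: [0.495, 0.0623, 0.1683]
tool_rot: [3.008, 1.571, 3.051]
force: [-2.5, 0.8, 0.9]
grip_width: 0.0003
```

```bash
cat >> look.py <<'E'
from scipy.optimize import least_squares
yaw,c=np.radians(2.53),np.array([.5231,.0634]);R=np.array([[np.cos(yaw),-np.sin(yaw)],[np.sin(yaw),np.cos(yaw)]])
print("tcp gearbox",(R.T@(s["position"][:2]-c)*1e3).round(1))
def knob(uv):  # knob on the 165 mm sphere, seen at scene pixel
    ci=vision.camera_info("scene")
    f=lambda g: proj(ci,[*(R@g+c),.03+np.sqrt(.165**2-g@g)])[0]-uv
    return least_squares(f,[0.,0.],x_scale=.01,diff_step=1e-4).x*1e3
# ball: Hough circle in enlarged scene crop
g=cv2.cvtColor(o[1],cv2.COLOR_BGR2GRAY); d=cv2.HoughCircles(g,cv2.HOUGH_GRADIENT,1.5,30,param1=80,param2=14,minRadius=17,maxRadius=26)
for x,y,r in (d[0][:4] if d is not None else []): print("circle",x,y,r,knob(np.array([285+x/3.333,200+y/3.333])).round(1))
if len(sys.argv)>3: x,y=map(float,sys.argv[2:4]); print("manual",knob(np.array([285+x/3.333,200+y/3.333])).round(1))
E
python3 look.py a3 206 155
```

```text
4.8 [0.495  0.0623 0.1683] [-2.5  0.8  0.9]
tcp gearbox [-28.1   0.2]
circle 200.25 158.25 21.8 [-1.7  0.3]
circle 377.25 273.75 21.8 [-91.4 120.4]
circle 305.25 198.75 19.7 [-53.9  67.6]
circle 210.75 3.75 25.1 [-82.5 -91.2]
manual [-7.4  0.4]
```

play_rows([
  [1.5, 0, 0, 0, 0, 0, 0],
  [0, 0, 0, 0, 0, 0, 0],
  [-10, -0.4, 0, 0, 0, 0, 0],
  [-25, -5, 0, 0, 0, 0, 0],
  [-15, -25, 0, 0, 0, 0, 0],
  [0, -25, 0, 0, 0, 0, 0],
  [0, 0, 0, 0, 0, 0, 0],
])

```text
clock: 5.78
position: [0.446, 0.0055, 0.1685]
tool_rot: [-0.638, 1.57, -0.597]
force: [0.5, 0.4, -0.7]
grip_width: -0.0
```

```bash
python3 look.py a4; python3 -c "
from h import *;print(telemetry.observe()['qpos'].round(2))"
```

```text
5.775 [0.446  0.0055 0.1685] [ 0.5  0.4 -0.7]
tcp gearbox [-79.5 -54.5]
circle 197.25 161.25 23.45 [2.1 1.2]
circle 212.25 204.75 25.1 [17.2 38.8]
circle 377.25 270.75 20.15 [-92.8 118.7]
circle 231.75 141.75 20.0 [-33.8   0.2]
[-0.27  0.34  0.15  2.12 -0.08  0.69  1.55]
```

Knob is at about (+0.5 ± 2, 0) in the channel. Now I'll turn the tool -90°, go to the knob's -y side, then push +y.

play_rows([
  [0, 0, 0, 0, 0, -10, 0],
  [0, 0, 0, 0, 0, -10, 0],
  [0, 0, 0, 0, 0, -10, 0],
  [0, 0, 0, 0, 0, -10, 0],
  [0, 0, 0, 0, 0, -10, 0],
  [0, 0, 0, 0, 0, -10, 0],
  [0, 0, 0, 0, 0, -10, 0],
  [0, 0, 0, 0, 0, -10, 0],
])

```text
clock: 6.88
position: [0.4465, 0.0079, 0.1682]
tool_rot: [3.123, 1.571, 1.766]
force: [-0.4, -1.0, 0.8]
grip_width: -0.0004
```

play_rows([
  [0, 0, 0, 0, 0, -10, 0],
  [25, 0, 0, 0, 0, 0, 0],
  [30, 1, 0, 0, 0, 0, 0],
  [20, 1, 0, 0, 0, 0, 0],
  [4, 2, 0, 0, 0, 0, 0],
  [0, 0, 0, 0, 0, 0, 0],
])

```text
clock: 7.62
position: [0.5249, 0.0114, 0.168]
tool_rot: [-1.614, 1.57, -3.141]
force: [-0.4, -0.0, 0.4]
grip_width: 0.0002
```

```bash
python3 look.py a5
```

```text
7.625 [0.5249 0.0114 0.168 ] [-0.4 -0.   0.4]
tcp gearbox [ -0.5 -52. ]
circle 197.25 159.75 23.45 [1.1 0.1]
circle 212.25 204.75 25.1 [17.2 38.8]
circle 114.75 110.25 25.1 [  -1.  -110.8]
circle 224.25 129.75 21.8 [-37.8 -14.2]
```

View pics/a5.png

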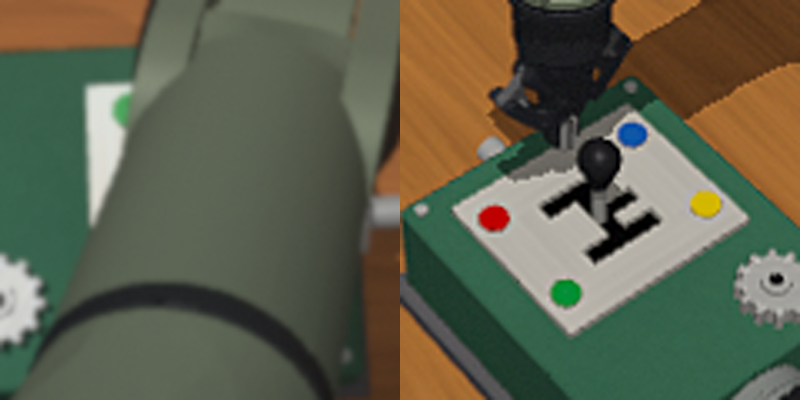

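Finger (565,130) is just on the -y side of the knob (600,160), which stands upright in the channel. Pushing +y.

play_rows([
  [-0.5, 12, 0, 0, 0, 0, 0],
  [-0.4, 8, 0, 0, 0, 0, 0],
  [-0.3, 7, 0, 0, 0, 0, 0],
  [-0.3, 7, 0, 0, 0, 0, 0],
  [-0.3, 7, 0, 0, 0, 0, 0],
  [0, 0, 0, 0, 0, 0, 0],
])

```text
clock: 8.48
position: [0.5237, 0.0526, 0.1682]
tool_rot: [-2.585, 1.57, 2.172]
force: [-1.2, 0.1, -0.6]
grip_width: -0.0002
```

play_rows([
  [-0.3, 7, 0, 0, 0, 0, 0],
  [-0.3, 7, 0, 0, 0, 0, 0],
  [-0.2, 5, 0, 0, 0, 0, 0],
  [0, 4, 0, 0, 0, 0, 0],
  [0, 0, 0, 0, 0, 0, 0],
])

```text
clock: 9.1
position: [0.523, 0.0754, 0.1683]
tool_rot: [3.12, 1.571, 1.593]
force: [0.3, -0.1, -0.0]
grip_width: 0.0
```

```bash
python3 look.py a6
```

```text
9.1 [0.523  0.0754 0.1683] [ 0.3 -0.1 -0. ]
tcp gearbox [ 0.4 12. ]
circle 305.25 200.25 18.35 [-53.   68.7]
circle 377.25 273.75 21.8 [-91.4 120.4]
circle 234.75 198.75 23.45 [-0.5 44.5]
circle 252.75 36.75 25.1 [-102.5  -70.9]
```

play_rows([
  [0, 2, 0, 0, 0, 0, 0],
  [0, 1, 0, 0, 0, 0, 0],
  [0, 0, 0, 0, 0, 0, 0],
])

```text
clock: 9.57
position: [0.5229, 0.0778, 0.1683]
tool_rot: [-0.404, 1.571, -1.931]
force: [0.8, -2.2, -0.7]
grip_width: -0.0002
```

```bash
python3 look.py a7
```

```text
9.575 [0.5229 0.0778 0.1683] [ 0.8 -2.2 -0.7]
tcp gearbox [ 0.5 14.4]
circle 237.75 200.25 25.1 [-1.7 46.7]
circle 377.25 273.75 21.8 [-91.4 120.4]
circle 305.25 198.75 19.7 [-53.9  67.6]
circle 198.75 36.75 25.1 [-77.3 -95.5]
```

View pics/a7.png

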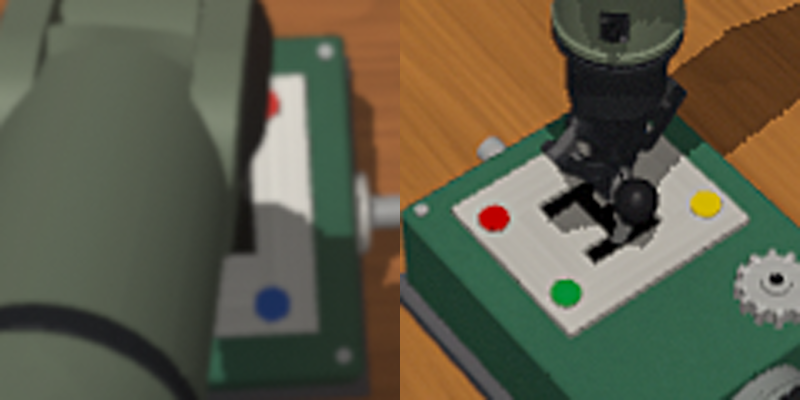

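play_rows([
  [0, 1.5, 0, 0, 0, 0, 0],
  [0, 0.5, 0, 0, 0, 0, 0],
  [0, 0, 0, 0, 0, 0, 0],
])

```text
clock: 10.05
position: [0.5229, 0.08, 0.1683]
tool_rot: [-1.743, 1.571, 3.012]
force: [-0.3, -1.3, -1.7]
grip_width: -0.0
```

play_rows([
  [0, 1.5, 0, 0, 0, 0, 0],
  [0, 0.5, 0, 0, 0, 0, 0],
  [0, 0, 0, 0, 0, 0, 0],
])

```text
clock: 10.42
position: [0.5229, 0.082, 0.1683]
tool_rot: [-2.394, 1.571, 2.362]
force: [0.4, -1.0, -1.7]
grip_width: 0.0002
```

```bash
python3 look.py a8
```

```text
10.425 [0.5229 0.082  0.1683] [ 0.4 -1.  -1.7]
tcp gearbox [ 0.6 18.6]
circle 236.25 206.25 25.1 [ 2.4 50. ]
circle 305.25 198.75 19.7 [-53.9  67.6]
circle 183.75 24.75 25.1 [ -69.7 -101.5]
circle 377.25 272.25 23.45 [-92.1 119.5]
```

play_rows([
  [0, 1.5, 0, 0, 0, 0, 0],
  [0, 0, 0, 0, 0, 0, 0],
])

```text
clock: 10.78
position: [0.5229, 0.0825, 0.1683]
tool_rot: [-0.018, 1.57, -1.546]
force: [1.4, -8.6, -1.7]
grip_width: 0.0001
```

Wall force of 8.6 N means the lever is at the +y end of the channel. Retreat, go round, turn back.

play_rows([
  [0, -6, 0, 0, 0, 0, 0],
  [0, -18, 0, 0, 0, 0, 0],
  [-5, -8, 0, 0, 0, 0, 0],
  [-30, 0, 0, 0, 0, 0, 0],
  [-30, 0, 0, 0, 0, 0, 0],
  [-5, 0, 0, 0, 0, 10, 0],
  [0, 0, 0, 0, 0, 10, 0],
  [0, 0, 0, 0, 0, 10, 0],
])

```text
clock: 11.78
position: [0.4526, 0.0511, 0.1685]
tool_rot: [1.919, 1.57, 0.921]
force: [-0.4, -1.1, -1.1]
grip_width: 0.0001
```

play_rows([
  [0, 0, 0, 0, 0, 10, 0],
  [0, 0, 0, 0, 0, 10, 0],
  [0, 0, 0, 0, 0, 10, 0],
  [0, 0, 0, 0, 0, 10, 0],
  [0, 20, 0, 0, 0, 10, 0],
  [-2, 25, 0, 0, 0, 10, 0],
  [0, 12, 0, 0, 0, 0, 0],
  [0, 0, 0, 0, 0, 0, 0],
])

```text
clock: 12.78
position: [0.4509, 0.1084, 0.1683]
tool_rot: [-0.192, 1.571, -0.152]
force: [0.6, -0.7, 0.2]
grip_width: -0.0
```

```bash
python3 look.py a9
```

```text
12.775 [0.4509 0.1084 0.1683] [ 0.6 -0.7  0.2]
tcp gearbox [-70.1  48.2]
circle 237.75 209.25 25.1 [ 3.  52.5]
circle 359.25 23.25 25.1 [-131.4  -26. ]
circle 237.75 98.25 25.1 [-83.8 -51.8]
circle 206.25 195.75 25.1 [16.3 30.2]
```

View pics/a9.png

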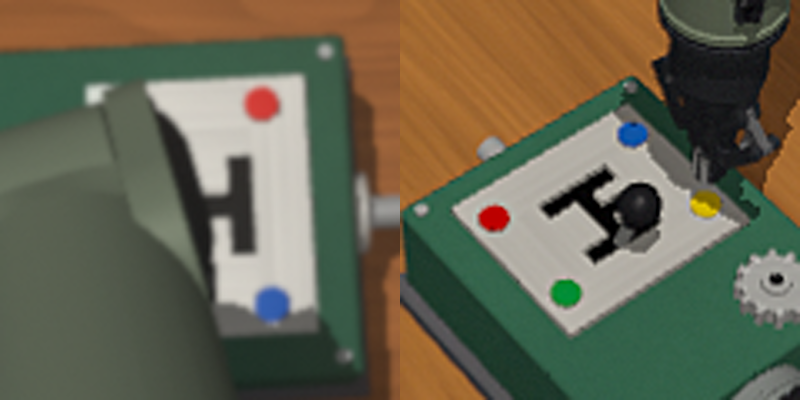

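Knob (638,207) is at the +y end, and the finger (703,165) is behind it toward -x. Pushing +x toward green.

play_rows([
  [15, 0.6, 0, 0, 0, 0, 0],
  [15, 0.6, 0, 0, 0, 0, 0],
  [8, 0.4, 0, 0, 0, 0, 0],
  [7, 0.3, 0, 0, 0, 0, 0],
  [7, 0.3, 0, 0, 0, 0, 0],
  [7, 0.3, 0, 0, 0, 0, 0],
  [0, 0, 0, 0, 0, 0, 0],
])

```text
clock: 13.75
position: [0.5103, 0.1109, 0.1682]
tool_rot: [-0.491, 1.571, -0.448]
force: [-1.4, -0.1, 1.5]
grip_width: 0.0002
```

```bash
python3 look.py a10
```

```text
13.75 [0.5103 0.1109 0.1682] [-1.4 -0.1  1.5]
tcp gearbox [-10.7  48. ]
circle 224.25 215.25 25.1 [14.8 50.6]
circle 312.75 215.25 25.1 [-51.   80.5]
circle 290.25 56.25 25.1 [-118.7  -49.2]
circle 240.75 57.75 25.1 [-99.3 -74.6]
```

play_rows([
  [7, 0.3, 0, 0, 0, 0, 0],
  [6, 0.3, 0, 0, 0, 0, 0],
  [5, 0.2, 0, 0, 0, 0, 0],
  [4, 0.2, 0, 0, 0, 0, 0],
  [0, 0, 0, 0, 0, 0, 0],
])

```text
clock: 14.48
position: [0.5322, 0.1119, 0.1682]
tool_rot: [-1.126, 1.571, -1.083]
force: [-2.1, -0.7, -0.9]
grip_width: 0.0002
```

play_rows([
  [2, 0.1, 0, 0, 0, 0, 0],
  [1, 0, 0, 0, 0, 0, 0],
  [0, 0, 0, 0, 0, 0, 0],
])

```text
clock: 14.85
position: [0.535, 0.112, 0.1683]
tool_rot: [0.161, 1.571, 0.204]
force: [-1.5, 0.9, -1.1]
grip_width: -0.0001
```

```bash
python3 look.py a11
```

```text
14.85 [0.535  0.112  0.1683] [-1.5  0.9 -1.1]
tcp gearbox [14.  48.1]
circle 194.25 230.25 25.1 [40.5 45.9]
circle 287.25 231.75 23.45 [-21.6  83.8]
circle 303.75 197.25 18.2 [-53.5  66.2]
circle 378.75 270.75 20.15 [-95.2 118.2]
```

Knob x is about 41. A few more small steps until the end stop shows in the force.

play_rows([
  [1.5, 0.1, 0, 0, 0, 0, 0],
  [0.5, 0, 0, 0, 0, 0, 0],
  [0, 0, 0, 0, 0, 0, 0],
])

```text
clock: 15.32
position: [0.5369, 0.1121, 0.1683]
tool_rot: [-2.828, 1.571, -2.784]
force: [-2.6, -0.2, -2.0]
grip_width: 0.0
```

play_rows([
  [1.0, 0, 0, 0, 0, 0, 0],
  [0.5, 0, 0, 0, 0, 0, 0],
  [0, 0, 0, 0, 0, 0, 0],
])

```text
clock: 15.7
position: [0.5382, 0.1121, 0.1681]
tool_rot: [-2.93, 1.57, -2.887]
force: [-4.8, -0.4, -2.8]
grip_width: -0.0003
```

play_rows([
  [1.0, 0, 0, 0, 0, 0, 0],
  [0.5, 0, 0, 0, 0, 0, 0],
  [0, 0, 0, 0, 0, 0, 0],
  [0, 0, 0, 0, 0, 0, 0],
])

```text
clock: 16.2
position: [0.5393, 0.1121, 0.168]
tool_rot: [-2.991, 1.569, -2.947]
force: [-7.1, -0.4, -4.1]
grip_width: 0.0002
```

play_rows([
  [1.5, 0, 0, 0, 0, 0, 0],
  [0.5, 0, 0, 0, 0, 0, 0],
  [0, 0, 0, 0, 0, 0, 0],
])

```text
clock: 16.58
position: [0.5407, 0.112, 0.1678]
tool_rot: [-3.015, 1.568, -2.971]
force: [-9.7, -0.2, -3.6]
grip_width: 0.0002
```

Firm end-stop resistance. Back off straight, lift, and move well clear to look.

play_rows([
  [-8, -0.3, 0, 0, 0, 0, 0],
  [-30, -1, 0, 0, 0, 0, 0],
  [-40, -2, 0, 0, 0, 0, 0],
  [-10, 0, 30, 0, 0, 0, 0],
  [0, 0, 50, 0, 0, 0, 0],
  [0, 30, 30, 0, 0, 0, 0],
  [0, 45, 0, 0, 0, 0, 0],
  [0, 50, 0, 0, 0, 0, 0],
])

```text
clock: 17.58
position: [0.4547, 0.2351, 0.2795]
tool_rot: [0.464, 1.567, 0.506]
force: [1.8, -1.3, -0.6]
grip_width: 0.0002
```

play_rows([
  [0, 50, 0, 0, 0, 0, 0],
  [0, 50, 0, 0, 0, 0, 0],
  [0, 50, 0, 0, 0, 0, 0],
  [0, 40, 0, 0, 0, 0, 0],
  [0, 20, 0, 0, 0, 0, 0],
  [0, 0, 0, 0, 0, 0, 0],
])

```text
clock: 18.32
position: [0.4538, 0.4453, 0.2782]
tool_rot: [0.899, 1.57, 0.944]
force: [1.2, -0.6, -0.7]
grip_width: -0.0001
```

```bash
python3 look.py a12
```

```text
18.325 [0.4538 0.4453 0.2782] [ 1.2 -0.6 -0.7]
tcp gearbox [-52.4 384.6]
circle 192.75 233.25 21.8 [42.8 46.9]
circle 305.25 200.25 18.35 [-53.   68.7]
circle 233.25 209.25 25.1 [ 6.  50.6]
circle 206.25 195.75 25.1 [16.3 30.2]
```

View pics/a12.png

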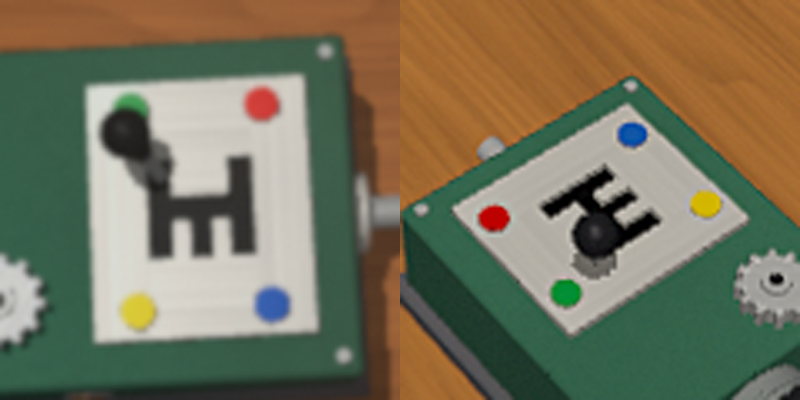

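The knob sits in the green slot, at (127,132) in the top crop and (595,233) in the scene crop. Cross-checking with the top camera.

```bash
python3 - <<'E'
from m import *
yaw,c=np.radians(2.53),np.array([.5231,.0634]);R=np.array([[np.cos(yaw),-np.sin(yaw)],[np.sin(yaw),np.cos(yaw)]])
g=cv2.cvtColor(cv2.imread("pics/a12.png"),cv2.COLOR_BGR2GRAY)[:,:400]
d=cv2.HoughCircles(g,cv2.HOUGH_GRADIENT,1.5,30,param1=80,param2=14,minRadius=20,maxRadius=32)
uvs=[(127,132)]+[(x,y) for x,y,r in d[0] if np.hypot(x-127,y-132)<15]
o2,d2=ray(vision.camera_info("scene"),(285+192.75/3.333,200+233.25/3.333))
for x,y in uvs:
    u=(245+x/3.333,172+y/3.333); ci=vision.camera_info("top"); p=onz(ci,u,.182)
    o1,d1=ray(ci,u); s=np.linalg.lstsq(np.c_[d1,-d2],o2-o1,rcond=None)[0]; q=(o1+s[0]*d1+o2+s[1]*d2)/2
    for P in(p,q): l=R.T@(P[:2]-c)*1e3; print((x,y),l.round(1),P[2].round(3),"to green",np.hypot(*(l-[72,47])).round(1))
E
```

```text
(127, 132) [44.4 44.4] 0.182 to green 27.7
(127, 132) [43.5 45.5] 0.182 to green 28.6
(np.float32(125.25), np.float32(132.75)) [43.9 45.6] 0.182 to green 28.1
(np.float32(125.25), np.float32(132.75)) [43.3 46.2] 0.182 to green 28.7
```

Knob is about 28–29 mm from green (limit 34), at height 0.182 as expected. The robot is clear, so I'm handing in.

```bash
python3 -c "
from h import *
s=telemetry.observe();print(s['clock'],s['position'],abs(s['qd']).max());print(workorder.job_done())"
```

```text
18.425 [0.454397   0.44325655 0.27848478] 0.00998806628896132
the job is handed in; nothing more can be done
None
```

The lever is in the green slot, which is the one toward +x and +y. I handed the job in at 18.4 s; the hand-in reports no verdict.

- **How it moved:** I used shut fingers and only their outside faces. I pushed the lever +x out of park, then +y along the channel to its end (8.6 N at the stop). Last I pushed it +x into the green slot (9.7 N at the stop). Both were the highest force readings I saw, against the 60 N limit.
- **Final position:** two cameras put the knob at about (43.5, 46) mm in the gearbox frame, at height 0.182 m. That is about 28–29 mm from the green tag; the limit is 34 mm. All the final position estimates agreed to about 2 mm.
- **Robot:** it was clear of everything when I handed in, about 0.38 m away from the gate along +y and raised to 0.28 m.
- **Disagreed with the brief:** the lever started about 31 mm into the park slot, not the nominal 44 mm. It caused no trouble.
- **Not checked:** I did not re-measure the loose items afterwards. The fingers stayed above 0.165 m, higher than any of them, and met nothing unexpected.

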